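# Turn a set of sockets over into a clean tray

## Task

Move all six sockets at once from the red tray to the clean blue one: lay the empty blue tray face down on the full red tray where that stands, edges flush, grip both together and turn the closed pair over, and set the pair back against the prongs of the same stand, blue underneath. Then lift the emptied red tray off and leave it face down, fully home, on the stand the blue one came from. No socket may fall out, and leave the tools and other things lying around where they are.

Things in the scene. Friction and masses are not known exactly. Their poses are not given: they have to be found in the camera images.
- stand_full: Wooden stand fixed to the bench, under the full tray at the start. Its 100 mm wide rest slopes at 45 degrees, down towards the stand's +x, which points roughly sideways, to the robot's right; the grips of a tray on it stick out free beyond the rest's upper end. Origin: underside of the foot, z up, y across. Foot of the slope (point stand_full_foot): x = +30, y = 0, z = 65 mm; the rest runs 59 mm up from there.
- stand_full_foot (a point): Middle of the line where that stand's sloping rest meets its two aluminium prongs (y = -32 and +32, 18 mm wide), which stand 64 mm square out of the rest. x down the slope, y across, z square out of the rest. The lower edge of a tray, or of two laid face to face, rests on the prongs: then it is home, its face centre at x = -32, y = 0 here.
- stand_empty: The other stand, of the same make and size as stand_full, fixed to the bench; it holds the empty tray face down at the start.
- stand_empty_foot (a point): The same point and axes on stand_empty as stand_full_foot on stand_full.
- old_tray_face (a point): Centre of the open face of the RED tray: full, face up (z square out of the rest) on stand_full at the start. x runs along the tray to the edge away from the grips, y across, z out of the pockets. Body 64 (x) by 94 (y) by 22 mm, walls and floor 4 mm; six 26 mm square pockets 18 mm deep at x = -15, +15 and y = -30, 0, +30. Mass 0.11 to 0.18 kg, slippery pockets.
- old_tray_tongue (a point): Red tray: centre of its middle grip, a flat tongue 46 long (x), 24 wide, 12 mm thick, flush with the open face; at x = -56, y = 0, z = -6 mm from the face centre, axes as the face. With two trays face to face the two tongues touch, 24 mm thick together, and can be gripped as one.
- old_tray_ear (a point): Red tray: centre of its corner grip, an ear 46 long (x), 22 wide, 12 mm thick, flush with the open face; at x = -56, y = +36, z = -6 mm from the face centre. With two trays face to face the ears lie at opposite corners with nothing above or below them, so either tray can be taken or let go alone by its ear.
- new_tray_face (a point): Centre of the open face of the BLUE tray: empty, face down (its z into the rest) on stand_empty at the start, grips uppermost. Same make, size, mass and axes as the red tray. Laid face to face on the other tray the x axes agree and y and z are opposed.
- new_tray_tongue (a point): Blue tray: centre of its middle tongue, at x = -56, y = 0, z = -6 mm from its face centre.
- new_tray_ear (a point): Blue tray: centre of its corner ear, at x = -56, y = +36, z = -6 mm from its face centre.
- socket1_mid (a point): Centre of chrome socket 1, a cylinder 22 mm in diameter and 26 mm long with 2 mm bevelled ends, 35 g, z along its axis. At the start it stands on end in the red tray's pocket at tray x = -15, y = 30 mm, leaning on the pocket's lower wall, and stands 8 mm proud of the face.
- socket2_mid (a point): Centre of chrome socket 2, 21 mm in diameter, 26 mm long; at the start in the red tray's pocket at x = -15, y = 0 mm.
- socket3_mid (a point): Centre of chrome socket 3, 20 mm in diameter, 26 mm long; at the start in the red tray's pocket at x = -15, y = -30 mm.
- socket4_mid (a point): Centre of chrome socket 4, 20 mm in diameter, 26 mm long; at the start in the red tray's pocket at x = 15, y = 30 mm.
- socket5_mid (a point): Centre of chrome socket 5, 19 mm in diameter, 26 mm long; at the start in the red tray's pocket at x = 15, y = 0 mm.
- socket6_mid (a point): Centre of chrome socket 6, 18 mm in diameter, 26 mm long; at the start in the red tray's pocket at x = 15, y = -30 mm.
- tape_mid (a point): Bystander: yellow tape measure, 66 x 36 x 64 mm; its centre.
- screwdriver_grip (a point): Bystander: orange screwdriver 190 mm long lying on the bench; its handle.
- wrench_grip (a point): Bystander: steel wrench 200 mm long lying on the bench; its handle.
- hammer_grip (a point): Bystander: hammer 300 mm long lying on the bench; its handle.
- jar_mid (a point): Bystander: glass jar, 68 mm across, 85 mm high; its centre.
- can_mid (a point): Bystander: spray can, 60 mm across, 170 mm high; its centre.
Mind the look-alikes: they are no part of the job. Of the things that look like the part that bears old_tray_face, the middle-sized one is meant.

How it is judged:
By the outcome, as a careful person would: the job done as asked, in the order asked, and still so for the second after the job is handed in, with the robot touching nothing.
It also fails if it takes over 72 s, if anything falls off the work surface, if the arm or the gripper's body presses on something with over 40 N, if the wrist force passes 120 N, or if a joint passes its speed limit or range.

## Robot

A 7-joint arm with a two-finger parallel gripper is mounted at the origin on the work surface. World frame = base frame: x ahead of the robot, y to its left, z up, the work surface at z = 0. Lengths are in mm, angles in rad, forces in N, time in s.
With the tool pointing down it reaches from about 400 to 875 mm from the base axis. Payload 4.4 kg.
Tool frame: the origin (TCP) lies where the fingers leave the gripper's body, on its centre line; the fingertips stand 73 mm ahead of it and the grasp point (between the pads) lies 54 mm ahead of it; z points along the fingers, y is the line along which they close (so a half turn about z gives the same grasp; the last joint's range is limited). The gripper opens to 85 mm and grips with 20 to 120 N. Pads are 22 mm wide; open, the fingers measure 114 mm over their backs; the gripper's body (76 mm by 85 mm) begins 54 mm behind the grasp point. The pads swing forward as they close: fully open they stand 13 mm farther back than shut.
Start: joints at [-1.376, 0.628, 0.038, 1.517, -0.027, 0.996, -0.02], TCP at [167.582, 628.039, 303.913] pointing down, gripper open.
Joint ranges: [-3.06, 3.06], [-0.37, 2.12], [-1.25, 1.32], [0.18, 2.47], [-1.1, 4.24], [0.23, 1.98], [-2.94, 2.94]. Speed limits (rad/s): [2.57, 2.57, 3.14, 3.14, 3.14, 3.14, 3.14].

## Interface

Orientations are given as [roll, pitch, yaw] about the fixed x, y, z axes, in that order (R = Rz(yaw) Ry(pitch) Rx(roll)).
In Python, from cell import ctrl gives the robot as it stands.
- The arm moves only by the tool send_rows, never from a script. Its argument "rows" is a list that holds one entry, the list of rows, each a list of 6 numbers: the shift along the tool's x, y, z in cm, then the turn, a rotation vector about the tool's x, y, z in rad. In form: [[[tx, ty, tz, wx, wy, wz], ...]]. A call has 1 to 10 rows; each row is the pose to reach, as a shift and turn from the pose commanded when the call began, along the tool's axes at that moment; what a row does not reach only later rows make up. A row lasts 1/10 s, in which the tool goes at most 50 mm and 8.59 degrees, less where a joint would pass 70% of its speed; a pose out of reach is approached as far as the arm can. A call with a gripper value outside its range is refused whole. "grip" is the closure in counts, from 0 (fully open) to 255 (shut), set as the call begins (left out, the last holds). The fingers move at their own pace and stop on an object; the grip force is fixed at half the most. Time passes only in rows, so rows that repeat a pose let the fingers close. It gives the time, the measured TCP pose, the force, the opening and the grip force at its end, in the units of the state.
- ctrl.read_state(): the state, without advancing time (a new reading comes with each control period).
- ctrl.get_image(name): name is "scene" or "side" or "wrist"; returns a dict with "pixels" (400x640x3 uint8, red, green, blue), "fx", "fy", "cx", "cy" (pixels), "extrinsics" (4x4, takes a point from camera to world coordinates); the wrist camera has in their place "mount" (4x4, takes a point from camera to tool coordinates, whose origin is the TCP and whose axes are the flange's). Camera axes: x right, y up, looking along -z (the intrinsics and any distortion apply to the point x, -y, -z); pixel columns grow to the right and rows downward; lengths in mm; the calibration is good to about 2 mm. A picture is of the moment at which its call begins: read the wrist's pose just before it. There is no depth.
- ctrl.finish_job(): hands the job in; it is judged then, once.
The state is a dict: "clock": time; "qpos": joint angles; "qd": joint speeds; "tau": joint torques, N m; "eef_pos": TCP position; "tool_rot": TCP orientation; "force": force on the tool from outside, world axes, zero at the start; "torque": the same for the moment, N m; "width": finger opening in mm; "gripper_force": force on a finger pad.
Only numpy, scipy, OpenCV 4.12 (cv2) and the standard library are available. Lean on these libraries where they do the work, as an engineer would, in place of code of your own. Each camera call takes 0.05 s, during which the arm holds its last target. There are 200 camera calls.

## Working session

There is one attempt and no reset: what is moved stays moved. The work goes in short steps, Python scripts to look and compute and a tool call to move; the robot and the scene stay as the last step left them, time stands still between calls to the robot, and variables do not carry over. Pictures are saved under pics/ and viewed, at most 10 in all, crops included, and the job is handed in when it is done.

Besides the shell and the picture viewer there is one more tool, called after "Emit:" as a command line: name --argument value ..., lists and objects as JSON in quotes. send_rows: Moves the arm, as the interface text tells. Its arguments: {"type":"object","properties":{"rows":{"type":"array","items":{"type":"array","items":{"type":"array","items":{"type":"number"}}}},"grip":{"type":"number"}},"required":["rows"]}

```bash
ls; mkdir -p pics; cat > h.py <<'E'
import numpy as np, cv2
from cell import ctrl
from scipy.spatial.transform import Rotation as R
def snap(n,f):
    s=ctrl.read_state(); im=ctrl.get_image(n)
    cv2.imwrite(f'pics/{f}.png',im['pixels'][:,:,::-1])
    np.savez(f'pics/{f}.npz',**{k:v for k,v in im.items()},eef=s['eef_pos'],rot=s['tool_rot'])
    return im,s
E
python3 - <<'E'
from h import *
for n in ['scene','side','wrist']:
    im,s=snap(n,n+'0')
    print(n,{k:v for k,v in im.items() if k!='pixels'})
print(s)
E
```

```text
pics
scene {'fx': 502.0772938883333, 'fy': 502.0772938883333, 'cx': 322.8983502014592, 'cy': 192.4671439586185, 'extrinsics': array([[-5.50202455e-01, -6.34599017e-01,  5.42735061e-01,
         1.10227024e+03],
       [ 8.34994582e-01, -4.24213633e-01,  3.50466605e-01,
         3.96679123e+02],
       [ 7.82984940e-03,  6.46008422e-01,  7.63290124e-01,
         1.01345603e+03],
       [ 0.00000000e+00,  0.00000000e+00,  0.00000000e+00,
         1.00000000e+00]])}
side {'fx': 364.5882137530144, 'fy': 364.5882137530144, 'cx': 320.96883864794034, 'cy': 199.5385625030086, 'extrinsics': array([[ 8.36070499e-01,  3.80581641e-01, -3.95150268e-01,
         6.04316970e+01],
       [-5.48464956e-01,  5.97053470e-01, -5.85417241e-01,
        -5.95698390e+02],
       [ 1.31267844e-02,  7.06176159e-01,  7.07914486e-01,
         8.18691900e+02],
       [ 0.00000000e+00,  0.00000000e+00,  0.00000000e+00,
         1.00000000e+00]])}
wrist {'fx': 339.93518409669076, 'fy': 339.93518409669076, 'cx': 316.1176883003378, 'cy': 196.3736363282678, 'mount': array([[-4.12662674e-04,  9.63102359e-01,  2.691350
[... 273 characters left out ...]
.00000000e+00]])}
{'clock': 0.1, 'qpos': array([-1.37582085,  0.62926161,  0.03842512,  1.51828496, -0.02700907,
        0.99633091, -0.01999036]), 'qd': array([-0.0005103 , -0.00091304,  0.00149091, -0.00190913, -0.00054148,
       -0.00059155,  0.00042248]), 'tau': array([ 3.29938666e-03, -5.64535975e+01,  1.23093098e+00, -1.93970758e+01,
        1.14341994e-02,  5.43179151e-03,  1.62899590e-05]), 'eef_pos': array([167.429975  , 627.59689009, 303.06999706]), 'tool_rot': array([-3.13982494e+00, -1.42920720e-07,  2.88083738e+00]), 'force': array([-0.72802321,  0.35961289, -0.05854042]), 'torque': array([-0.02581222,  0.0062728 , -0.05308373]), 'gripper_force': 0.0, 'width': 85.2211521590895}
```

View pics/scene0.png

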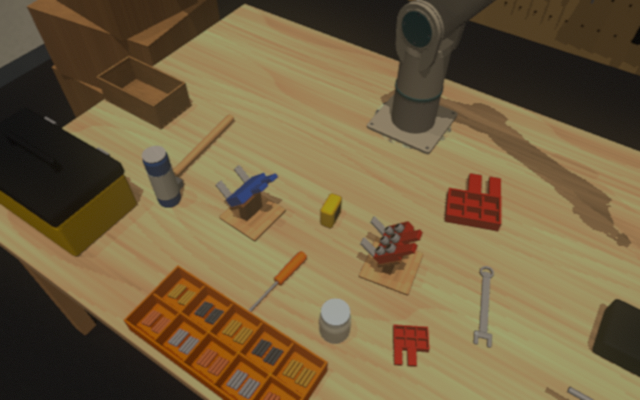

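View pics/side0.png

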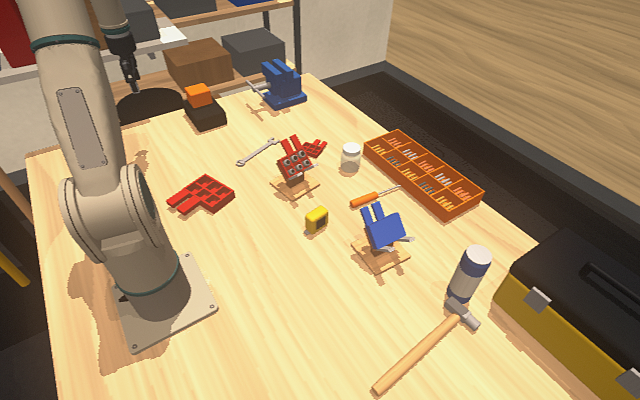

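```bash
cat >> h.py <<'E'
def cam(f):
    d=np.load(f'pics/{f}.npz'); 
    if 'mount' in d:
        T=np.eye(4);T[:3,:3]=R.from_euler('xyz',d['rot']).as_matrix();T[:3,3]=d['eef'];E=T@d['mount']
    else: E=d['extrinsics']
    K=np.array([[d['fx'],0,d['cx']],[0,d['fy'],d['cy']],[0,0,1.]])
    return K,E
def proj(f,P):
    K,E=cam(f);P=np.atleast_2d(P);c=(P-E[:3,3])@E[:3,:3]
    c=c*[1,-1,-1];p=c@K.T;return p[:,:2]/p[:,2:]
def ray(f,uv,z):
    K,E=cam(f);d=np.linalg.inv(K)@[uv[0],uv[1],1.];d=E[:3,:3]@(d*[1,-1,-1]);o=E[:3,3]
    return o+d*(z-o[2])/d[2]
def tri(obs):
    A=np.zeros((3,3));b=np.zeros(3)
    for f,uv in obs:
        o=cam(f)[1][:3,3];d=ray(f,uv,0)-o;d/=np.linalg.norm(d);M=np.eye(3)-np.outer(d,d);A+=M;b+=M@o
    return np.linalg.solve(A,b)
E
python3 - <<'E'
from h import *
print('full plate',ray('scene0',(391,269),8),ray('side0',(296,189),8))
print('empty plate',ray('scene0',(253,216),8),ray('side0',(381,259),8))
out=[]
for f,c in [('scene0',(395,248)),('scene0',(250,200)),('side0',(298,163)),('side0',(385,238))]:
    im=cv2.imread(f'pics/{f}.png');x,y=c
    out.append(cv2.resize(im[y-38:y+37,x-50:x+50],(400,300),interpolation=cv2.INTER_CUBIC))
cv2.imwrite('pics/comp0.png',np.vstack([np.hstack(out[:2]),np.hstack(out[2:])]))
for n,f,uv in [('tape','scene0',(330,210)),('jar','scene0',(335,320)),('can','scene0',(170,200)),('can','side0',(462,300)),('sd','scene0',(280,275)),('decoyred','scene0',(470,215)),('bluedecoy','side0',(285,100)),('hammerhead','side0',(464,312)),('bin','scene0',(180,270)),('orbin','scene0',(128,318))]: print(n,ray(f,uv,0))
E
```

```text
full plate [494.07797764 195.1158805    8.        ] [471.30340727 158.27316061   8.        ]
empty plate [ 550.11721392 -168.67986911    8.        ] [ 525.30719505 -202.92096256    8.        ]
tape [ 4.20788453e+02 -2.10169171e+01 -1.13686838e-13]
jar [670.73780733 153.38486182   0.        ]
can [ 624.32837695 -385.44868678    0.        ]
can [ 620.28622052 -405.2695102     0.        ]
sd [646.40210686 -13.38051714   0.        ]
decoyred [235.7444978  285.34301977   0.        ]
bluedecoy [720.84260542 676.59323339   0.        ]
hammerhead [ 599.13376429 -430.21428742    0.        ]
bin [ 764.7839326  -215.42638607    0.        ]
orbin [ 916.05187477 -224.30923103    0.        ]
```

View pics/comp0.png

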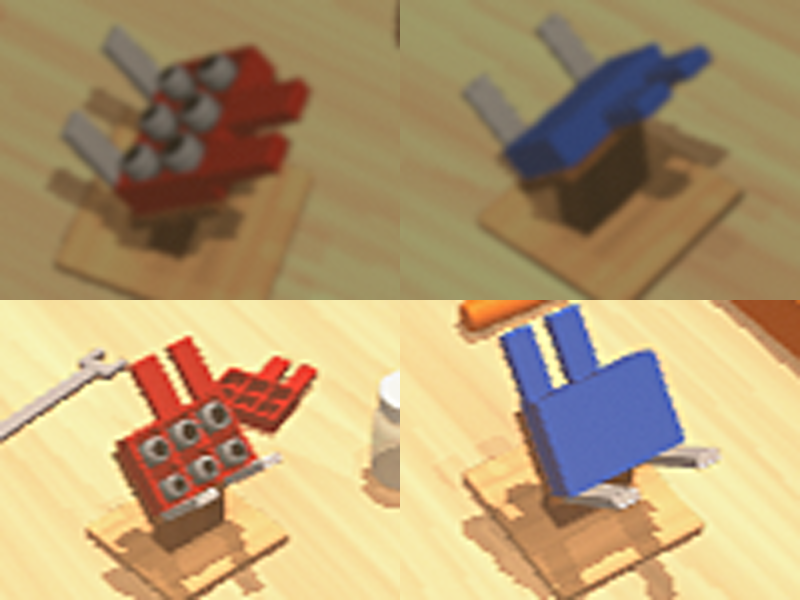

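Scene/side show the full red tray stand near (490,180) mm and the blue tray's stand near (540,-185) mm. The larger and smaller red trays, and the big blue one, are decoys. Next I move the wrist camera over the full stand.

Emit:
send_rows --rows '[[[-2,-2,0,0,0,0],[-5,-5,0,0,0,0],[-8,-8,0,0,0,0],[-11,-11,0,0,0,0],[-14,-14,0,0,0,0],[-17,-17,0,0,0,0],[-20,-20,0,0,0,0],[-23,-23,0,0,0,0],[-25.5,-25.5,0,0,0,0],[-27,-27,0,0,0,0]]]'

```text
clock: 1.15
eef_pos: [360.1, 294.5, 303.9]
tool_rot: [-3.14, 0.0, 2.877]
force: [0.3, -0.2, 0.2]
width: 85.7
gripper_force: 0.0
```

Emit:
send_rows --rows '[[[-3,-3,0,0,0,0],[-6,-6,0,0,0,0],[-9,-9,0,0,0,0],[-11,-10,0,0,0,0],[-11.5,-10.5,0,0,0,0],[-11.5,-10.5,0,0,0,0]]]'

```text
clock: 1.75
eef_pos: [442.9, 165.9, 303.7]
tool_rot: [-3.141, -0.0, 2.879]
force: [-1.0, 0.1, -0.1]
width: 85.5
gripper_force: 0.0
```

```bash
python3 - <<'E'
from h import *
im,s=snap('wrist','w1'); print(s['clock'],s['eef_pos'],s['tool_rot'],s['qpos'])
E
```

```text
1.75 [442.89553509 165.89653755 303.71587995] [-3.14131151e+00 -4.96943380e-04  2.87901224e+00] [-0.48066551  0.37967561  0.08551314  1.99612781 -0.04569685  0.76813451
  0.93989484]
```

View pics/w1.png

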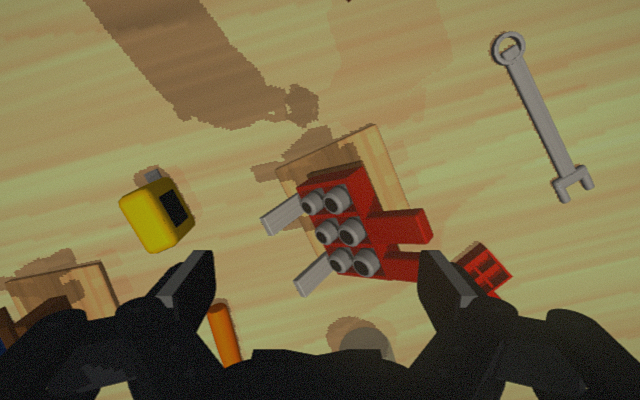

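The wrist view shows the full tray at about (345,230), tongue and ear to the right (427,220)/(400,265), and prongs to the left (280,215)/(310,275). The other stand is at lower left. I'll fit a silhouette model.

```bash
cat >> h.py <<'E'
from scipy.optimize import minimize
from scipy.spatial import ConvexHull
def rt(Rm,t):
    T=np.eye(4);T[:3,:3]=Rm;T[:3,3]=t;return T
def foot(p):  # p=x,y,yaw of stand
    c=2**-.5
    return rt(R.from_euler('z',p[2]).as_matrix(),[p[0],p[1],0])@rt(np.array([[c,0,c],[0,1,0],[-c,0,c]]),[30,0,65])
UP=rt(np.eye(3),[-32,0,22]); DOWN=rt(np.diag([1.,-1,-1]),[-32,0,0])
BOX=[((-32,-47,-22),(32,47,0)),((-79,-12,-12),(-32,12,0)),((-79,25,-12),(-32,47,0))]
def corners(b): return np.array([[b[i][0],b[j][1],b[k][2]] for i in(0,1) for j in(0,1) for k in(0,1)],float)
def tf(T,P): return P@T[:3,:3].T+T[:3,3]
def fill(f,sets,S=4):
    m=np.zeros((400*S,640*S),np.uint8)
    for P in sets:
        h=cv2.convexHull(((proj(f,P)+.5)*S).astype(np.float32)).round().astype(np.int32); cv2.fillConvexPoly(m,h,255)
    return cv2.resize(m,(640,400),interpolation=cv2.INTER_AREA)/255.
SOC=[(-15,30,11),(-15,0,10.5),(-15,-30,10),(15,30,10),(15,0,9.5),(15,-30,9)]
def mask(f,col):
    h=cv2.cvtColor(cv2.imread(f'pics/{f}.png'),cv2.COLOR_BGR2HSV).astype(int)
    hh,s,v=h[...,0],h[...,1],h[...,2]
    return ((((hh<7)|(hh>172))&(s>140)&(v>40)) if col=='r' else ((hh>100)&(hh<130)&(s>120)&(v>30))).astype(float)
def loss(p,views,col,Tf,soc):
    T=foot(p)@Tf; L=0
    pr=[tf(foot(p),corners(((0,y-9,0),(3,y+9,64)))) for y in(-32,32)]
    for f,m in views:
        M=fill(f,[tf(T,corners(b)) for b in BOX])
        ig=[]
        if soc:
            a=np.linspace(0,6.28,16)
            ig=[np.vstack([tf(T,np.c_[x+(13-r)*.0+2+(r+2)*np.cos(a),y+(r+2.5)*np.sin(a),0*a+z]) for z in(-1,9)]) for x,y,r in SOC]
        I=fill(f,ig+pr,1) if ig or pr else 0
        w=(I<.1)
        roi=cv2.dilate((fill(f,[tf(T,corners(BOX[0])),tf(T,corners(BOX[1])),tf(T,corners(BOX[2]))],1)>0).astype(np.uint8),np.ones((25,25)))>0
        L+=(np.abs(M-m)*w*roi).sum()/(M.sum())
    return L
def fit(p0,fs,col,Tf,soc=False):
    v=[(f,mask(f,col)) for f in fs]
    r=minimize(loss,p0,args=(v,col,Tf,soc),method='Nelder-Mead',options=dict(initial_simplex=np.array([p0,np.add(p0,[12,0,0]),np.add(p0,[0,12,0]),np.add(p0,[0,0,.12])]),xatol=.05,fatol=1e-5))
    return r.x,r.fun
E
python3 - <<'E'
from h import *
p0=[480,175,-1.9]
p0,_=fit(p0,['side0','scene0'],'r',UP,True); print(p0,_)
for fs in (['w1'],['side0'],['scene0'],['w1','side0','scene0']): print(fs,*fit(p0,fs,'r',UP,True))
p0=[540,-185,-1.4]
for p0 in ([540,-185,-1.4],[540,-185,-1.9]):
  for fs in (['side0','scene0'],['side0'],['scene0']): print(fs,*fit(p0,fs,'b',DOWN))
E
```

```text
[482.80896273 198.79690068  -1.42086166] 0.5899397521403518
['w1'] [481.48901439 198.75389373  -1.4254485 ] 0.22832953248693585
['side0'] [483.02028047 198.99044833  -1.41612986] 0.3366003713923743
['scene0'] [479.85483475 196.27378326  -1.45423336] 0.23000997563137554
['w1', 'side0', 'scene0'] [482.77784439 198.74522785  -1.42006796] 0.8170104636891135
['side0', 'scene0'] [ 546.87158182 -167.46335591   -1.66478885] 0.5668052776889803
['side0'] [ 548.96178942 -166.38160792   -1.51583146] 0.21878855691302768
['scene0'] [ 544.60872701 -167.98012951   -1.72247033] 0.3182288614970128
['side0', 'scene0'] [ 545.05759168 -167.91804517   -1.68502516] 0.569856454261596
['side0'] [ 547.95188793 -168.51262332   -1.56204172] 0.2177560772288134
['scene0'] [ 543.09455525 -166.25345918   -1.73857527] 0.3165140901349765
```

Emit:
send_rows --rows '[[[-1,-2.5,0,0,0,0],[-3,-6.5,0,0,0,0],[-5,-10.5,0,0,0,0],[-7,-15,0,0,0,0],[-9,-19.5,0,0,0,0],[-11,-24,0,0,0,0],[-12.5,-28,0,0,0,0],[-13.8,-30.5,0,0,0,0],[-13.8,-30.5,0,0,0,0],[-13.8,-30.5,0,0,0,0]]]'

```text
clock: 2.8
eef_pos: [497.6, -162.0, 303.5]
tool_rot: [3.14, -0.001, 2.882]
force: [0.3, 0.1, 0.1]
width: 85.2
gripper_force: 0.0
```

```bash
python3 - <<'E'
from h import *
im,s=snap('wrist','w2'); print(s['clock'],s['eef_pos'],s['tool_rot'],s['qpos'])
pb,l=fit([546,-167,-1.66],['w2'],'b',DOWN); print('blue w2',pb,l)
pr=[481.5,198.75,-1.425]
def ov(f,p,Tf,c,col):
    im=cv2.imread(f'pics/{f}.png');S=4;im=cv2.resize(im,None,fx=S,fy=S,interpolation=cv2.INTER_LINEAR)
    m=cv2.resize(mask(f,col),None,fx=S,fy=S)
    im[...,1]=np.where(cv2.morphologyEx((m>.5).astype(np.uint8),cv2.MORPH_GRADIENT,np.ones((3,3)))>0,255,im[...,1])
    F=foot(p)
    for b in BOX:
        P=tf(F@Tf,corners(b));q=((proj(f,P)+.5)*S).astype(int)
        for i in range(8):
            for k in (1,2,4):
                if not i&k: cv2.line(im,tuple(q[i].tolist()),tuple(q[i|k].tolist()),(0,255,255),1)
    for y in(-32,32):
        q=((proj(f,tf(F,corners(((0,y-9,0),(3,y+9,64)))))+.5)*S).astype(int)
        for i in range(8):
            for k in (1,2,4):
                if not i&k: cv2.line(im,tuple(q[i].tolist()),tuple(q[i|k].tolist()),(255,0,255),1)
    x,y=c;return im[(y-75)*S:(y+75)*S,(x-50)*S:(x+50)*S] if False else im[(y-75)*S:(y+75)*S,(x-100)*S:(x+100)*S]
c=proj('w2',tf(foot(pb),np.array([[-40,0,10.]]))).astype(int)[0]
a=ov('w1',pr,UP,(345,230),'r');b=ov('w2',pb,DOWN,tuple(c.clip([100,75],[540,325])),'b')
cv2.imwrite('pics/ov.png',cv2.resize(np.hstack([a,b]),(800,300),interpolation=cv2.INTER_AREA)); 
cv2.imwrite('pics/ov.png',np.vstack([cv2.resize(a,(400*2,300*2))[:,:],])) if False else None
E
```

```text
2.8 [ 497.57733472 -162.01760711  303.54325241] [ 3.14031633e+00 -1.22252608e-03  2.88232352e+00] [ 0.17199143  0.45089376  0.12894931  1.87109914 -0.07800627  0.82564027
  1.65272613]
blue w2 [ 545.37935566 -167.31299754   -1.59697946] 0.10618121718549134
```

View pics/ov.png

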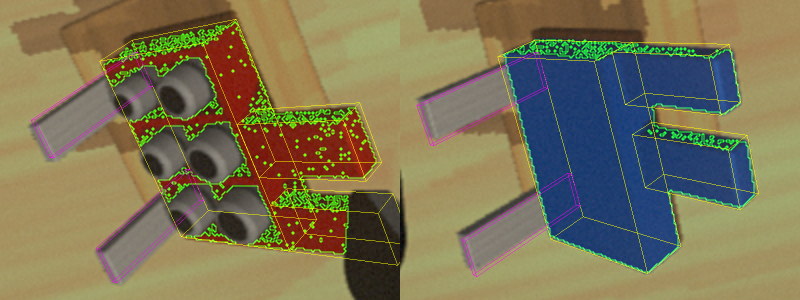

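The overlay fits the blue tray very well. The red one is biased by the finger over its ear (right edge), so I refit with that area masked and the noise smoothed.

```bash
python3 - <<'E'
s=open('h.py').read()
s=s.replace("h=cv2.cvtColor(cv2.imread(f'pics/{f}.png'),cv2.COLOR_BGR2HSV)","h=cv2.cvtColor(cv2.bilateralFilter(cv2.medianBlur(cv2.imread(f'pics/{f}.png'),3),5,40,3),cv2.COLOR_BGR2HSV)")
s=s.replace("(s>140)&(v>40)","(s>120)&(v>25)").replace("(s>120)&(v>30)","(s>100)&(v>20)")
s=s.replace("w=(I<.1)","w=(I<.1)\n        if f in IGN: x0,y0,x1,y1=IGN[f];w[y0:y1,x0:x1]=0")
s=s.replace("UP=rt","IGN={'w1':(412,244,640,400)}\nUP=rt",1)
open('h.py','w').write(s)
E
python3 - <<'E'
from h import *
for fs in (['w1'],['side0'],['scene0'],['w1','side0','scene0']): print('red',fs,*fit([481,198.5,-1.42],fs,'r',UP,True))
for fs in (['w2'],['side0'],['w2','side0','scene0']): print('blue',fs,*fit([545,-167.5,-1.6],fs,'b',DOWN))
E
```

```text
red ['w1'] [483.40389703 199.53734171  -1.40396714] 0.0889382868130769
red ['side0'] [482.95433121 199.00718861  -1.41894286] 0.36322990175729897
red ['scene0'] [477.68622027 195.27947105  -1.45401155] 0.22194197764039272
red ['w1', 'side0', 'scene0'] [482.56168166 198.93058399  -1.42588987] 0.7123437040103666
blue ['w2'] [ 545.78464943 -167.04489054   -1.59553096] 0.06418597202103668
blue ['side0'] [ 549.31483862 -168.27915278   -1.50864647] 0.1719232605791723
blue ['w2', 'side0', 'scene0'] [ 545.91692898 -168.20560056   -1.63605028] 0.50096823909629
```

```bash
cat >> h.py <<'E'
BL=[545.8,-167.0,-1.5955]; RD=[483.4,199.5,-1.404]
def tool(p,g,sgn=-1):
    """TCP pose with the grasp point at foot-frame point g; tool z=foot x, tool y=sgn*foot z"""
    F=foot(p)[:3,:3];z=F[:,0];y=sgn*F[:,2];x=np.cross(y,z)
    return rt(np.c_[x,y,z],tf(foot(p),np.array([g],float))[0]-54*z)
def cur():
    s=ctrl.read_state();return rt(R.from_euler('xyz',s['tool_rot']).as_matrix(),s['eef_pos']),s
def delta(A,B):
    D=np.linalg.inv(A)@B;return np.r_[D[:3,3]/10,R.from_matrix(D[:3,:3]).as_rotvec()].round(3)
E
python3 - <<'E'
from h import *
C,s=cur();A=tool(BL,(-188,-36,6));B=tool(BL,(-88,-36,6));print(A[:3,3],delta(C,A),delta(A,B))
E
```

```text
[513.19201004 -29.27532186 240.36248173] [ 1.847 13.15   6.347  0.783 -0.093 -0.22 ] [ 0. -0. 10.  0. -0.  0.]
```

Emit:
send_rows --rows '[[[0.1,1,0.5,0.05,-0.006,-0.015],[0.35,2.6,1.2,0.15,-0.018,-0.042],[0.6,4.6,2.2,0.27,-0.032,-0.076],[0.85,6.6,3.2,0.39,-0.046,-0.11],[1.1,8.6,4.2,0.51,-0.061,-0.143],[1.4,10.5,5.1,0.63,-0.075,-0.177],[1.7,12.2,5.9,0.73,-0.087,-0.205],[1.85,13.15,6.35,0.783,-0.093,-0.22],[1.85,13.15,6.35,0.783,-0.093,-0.22],[1.85,13.15,6.35,0.783,-0.093,-0.22]]]'

```text
clock: 3.85
eef_pos: [513.2, -30.8, 240.4]
tool_rot: [-2.356, 0.001, 3.116]
force: [-0.6, -0.2, 0.2]
width: 85.2
gripper_force: 0.0
```

```bash
python3 - <<'E'
from h import *
C,s=cur();A=tool(BL,(-188,-36,6));B=tool(BL,(-88,-36,6));print(delta(C,A),delta(C,B),s['qpos'],s['eef_pos'])
im,s=snap('wrist','w3')
print(fit(BL,['w3'],'b',DOWN), fit(BL,['w2','w3'],'b',DOWN))
E
```

```text
[ 0.001  0.11  -0.11  -0.001 -0.    -0.001] [-2.00e-03  1.16e-01  9.89e+00 -1.00e-03 -0.00e+00 -1.00e-03] [-0.69297048  0.75383548  0.5250377   1.94920731  0.55276985  0.83354663
  0.85168473] [513.16579752 -30.83048436 240.36553809]
(array([ 545.28629579, -166.57024962,   -1.6110667 ]), np.float64(0.08253922165214356)) (array([ 545.31315293, -166.6376483 ,   -1.60827122]), np.float64(0.1521007228188934))
```

View pics/w3.png

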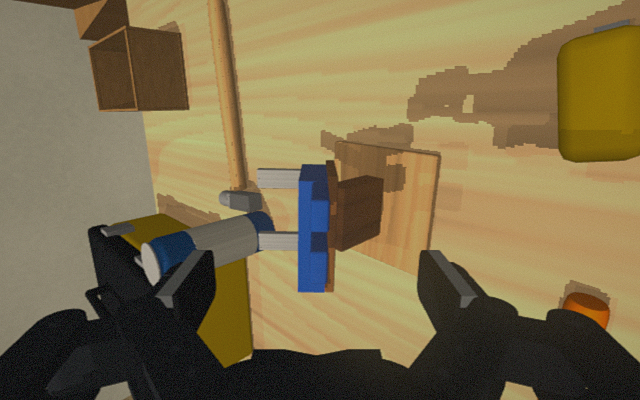

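The view shows the blue tray edge-on at (315,230), ear up and tongue below it, with both fingers either side. The approach is on line.

Emit:
send_rows --rows '[[[0,0.1,1,0,0,0],[0,0.1,2.5,0,0,0],[0,0.1,4,0,0,0],[0,0.1,5.5,0,0,0],[0,0.1,7,0,0,0],[0,0.1,8.3,0,0,0],[0,0.1,9.4,0,0,0],[0,0.1,9.9,0,0,0],[0,0.1,9.9,0,0,0]]]'

```text
clock: 4.8
eef_pos: [511.3, -102.5, 169.7]
tool_rot: [-2.355, 0.001, 3.111]
force: [0.0, 0.1, 0.1]
width: 85.2
gripper_force: 0.0
```

```bash
python3 - <<'E'
from h import *
C,s=cur();B=tool([545.5,-166.8,-1.602],(-88,-36,6));print(delta(C,B),s['force'])
im,s=snap('wrist','w4'); print(fit(BL,['w4'],'b',DOWN))
E
```

```text
[-0.018  0.218 -0.207 -0.002  0.002 -0.   ] [0.01199134 0.09667749 0.08477364]
(array([ 518.18251471, -165.10482454,   -1.50305007]), np.float64(0.17704666361390312))
```

View pics/w4.png

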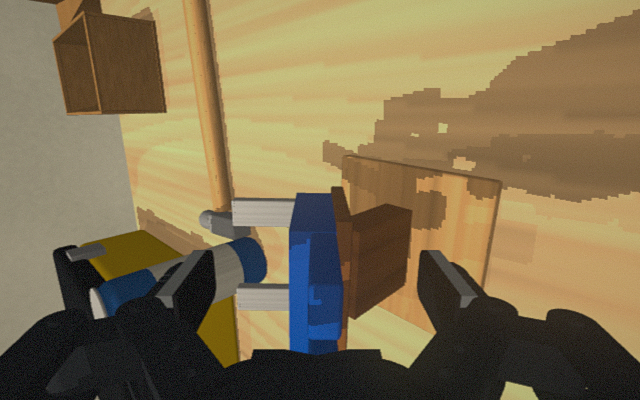

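```bash
python3 - <<'E'
from h import *
import h
def show(f,p):
    for n,P in [('ear',(-56,36,-6)),('tongue',(-56,0,-6)),('eartip',(-79,36,-6)),('bodyTL',(-32,47,-22)),('bodyTR',(-32,47,0)),('bodyBL',(-32,-47,-22))]: print(n,proj(f,tf(foot(p)@DOWN,np.array([P],float))).round(0))
show('w4',[545.5,-166.8,-1.602]);
K,E=cam('w4')
C,s=cur();print('tips',proj('w4',tf(C,np.array([[0,42,60],[0,-42,60],[0,0,54.]]))).round(0))
m=mask('w4','b');m[:, :278]=0
ys,xs=np.nonzero(m[:345]);print(xs.min(),xs.max(),ys.min())
for y in range(190,350,10):
    r=np.nonzero(m[y])[0];print(y,r.min() if len(r) else None,r.max() if len(r) else None,end='; ')
for f in ('w3','w4'):
  h.IGN={'w4':(0,0,278,400)};v=[(f,mask(f,'b'))]
  print(f,[loss(q,v,'b',DOWN,False).round(3) for q in ([545.5,-166.8,-1.602],[545.5,-169.8,-1.602],[545.5,-163.8,-1.602],[545.5,-160.8,-1.602])])
  print(fit([545.5,-166.8,-1.602],[f],'b',DOWN))
s=ctrl.read_state();print(s['eef_pos'],s['qd'])
E
```

```text
ear [[320. 277.]]
tongue [[320. 353.]]
eartip [[321. 311.]]
bodyTL [[285. 229.]]
bodyTR [[333. 230.]]
bodyBL [[290. 394.]]
tips [[416. 269.]
 [216. 269.]
 [316. 276.]]
289 342 194
190 None None; 200 299 326; 210 294 331; 220 292 333; 230 290 335; 240 289 335; 250 289 337; 260 289 338; 270 289 339; 280 289 341; 290 289 342; 300 289 342; 310 289 341; 320 290 341; 330 290 340; 340 290 336; w3 [np.float64(0.095), np.float64(0.215), np.float64(0.178), np.float64(0.312)]
(array([ 545.35206649, -166.61140672,   -1.60787721]), np.float64(0.08318928796315732))
w4 [np.float64(0.282), np.float64(0.414), np.float64(0.322), np.float64(0.435)]
(array([ 517.90255959, -164.84471708,   -1.49948343]), np.float64(0.17754994683619482))
[ 511.64646493 -101.86047876  169.87370821] [-1.40304001e-02 -9.20622250e-03 -4.57266956e-03 -5.32123286e-03
 -4.47416894e-04  5.16464323e-03  1.92800846e-05]
```

Emit:
send_rows --rows '[[[0,0,0,0,0,0],[0,0,0,0,0,0],[0,0,0,0,0,0]]]'

```text
clock: 5.15
eef_pos: [512.0, -100.9, 170.0]
tool_rot: [-2.355, 0.002, 3.114]
force: [-0.6, -0.5, -0.4]
width: 85.6
gripper_force: 0.0
```

```bash
sed -i "s/if f in IGN: x0,y0,x1,y1=IGN\[f\];w\[y0:y1,x0:x1\]=0/for x0,y0,x1,y1 in IGN.get(f,[]): w[y0:y1,x0:x1]=0/; s/IGN={'w1':(412,244,640,400)}/IGN={'w1':[(412,244,640,400)],'w5':[(0,0,278,400),(0,340,640,400)]}/" h.py
python3 - <<'E'
from h import *
im,s=snap('wrist','w5'); P=[545.4,-166.7,-1.605]
print(s['eef_pos'],s['tool_rot'])
C,_=cur(); print(delta(C,tool(P,(-88,-36,6))))
q,l=fit(P,['w5'],'b',DOWN);print(q,l);print(delta(C,tool(q,(-88,-36,6))))
print(fit(P,['w2','w3','w5'],'b',DOWN))
E
```

```text
[ 511.98573331 -100.91409155  169.96049602] [-2.35528310e+00  2.02522679e-03  3.11430590e+00]
[ 0.03   0.136 -0.095 -0.001  0.006  0.003]
[ 550.21342034 -165.73405475   -1.61087078] 0.02409072418888305
[-0.488  0.229 -0.187 -0.001  0.01   0.008]
(array([ 545.21743331, -166.32315706,   -1.61302082]), np.float64(0.19562333258095743))
```

```bash
python3 - <<'E'
from h import *
for f in ('w2','w3','w5'):
    v=[(f,mask(f,'b'))]
    for x in (543,545.3,547.5,550,552):
        r=minimize(lambda q:loss([x,q[0],q[1]],v,'b',DOWN,False),[-166.5,-1.605],method='Nelder-Mead',options=dict(initial_simplex=[[-166.5,-1.605],[-164,-1.605],[-166.5,-1.58]],xatol=.05,fatol=1e-4))
        print(f,x,r.x.round(3),round(r.fun,4))
im=cv2.imread('pics/w5.png')[180:345,260:370];im2=cv2.resize(im,(400,600),interpolation=cv2.INTER_CUBIC)
sx,sy=400/110,600/165
for q,c in (([545.3,-166.3,-1.608],(0,255,255)),([550.2,-165.7,-1.611],(0,255,0))):
    for b in BOX:
        k=((proj('w5',tf(foot(q)@DOWN,corners(b)))+.5-[260,180])*[sx,sy]).astype(int)
        for i in range(8):
            for j in (1,2,4):
                if not i&j: cv2.line(im2,tuple(k[i].tolist()),tuple(k[i|j].tolist()),c,1)
cv2.imwrite('pics/ov5.png',im2)
E
```

```text
w2 543 [-167.805   -1.628] 0.1015
w2 545.3 [-166.977   -1.597] 0.0664
w2 547.5 [-166.529   -1.616] 0.0804
w2 550 [-165.983   -1.56 ] 0.1357
w2 552 [-165.19    -1.519] 0.1916
w3 543 [-166.248   -1.603] 0.0999
w3 545.3 [-166.648   -1.609] 0.0831
w3 547.5 [-166.818   -1.62 ] 0.0992
w3 550 [-166.585   -1.608] 0.1186
w3 552 [-166.697   -1.613] 0.132
w5 543 [-165.196   -1.588] 0.0397
w5 545.3 [-165.222   -1.588] 0.0312
w5 547.5 [-165.411   -1.598] 0.0279
w5 550 [-165.633   -1.61 ] 0.0246
w5 552 [-166.417   -1.635] 0.0294
```

View pics/ov5.png

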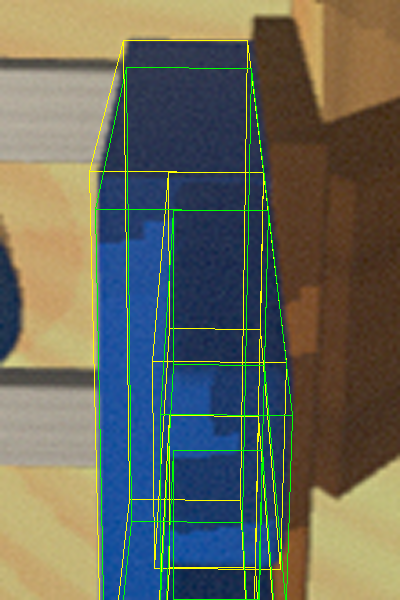

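The overlay shows the ear's end face starting where the x = 545 fit puts it (row 365), with about 1 mm sideways offset. I shift 2 mm in tool y and close.

Emit:
send_rows --rows '[[[0,0.1,-0.05,0,0,0],[0,0.2,-0.1,0,0,0],[0,0.2,-0.1,0,0,0]]]'

```text
clock: 5.5
eef_pos: [511.9, -98.9, 169.0]
tool_rot: [-2.355, 0.001, 3.114]
force: [-0.2, -0.0, -0.2]
width: 85.6
gripper_force: 0.0
```

Emit:
send_rows --grip 255 --rows '[[[0,0,0,0,0,0],[0,0,0,0,0,0],[0,0,0,0,0,0],[0,0,0,0,0,0],[0,0,0,0,0,0],[0,0,0,0,0,0],[0,0,0,0,0,0],[0,0,0,0,0,0],[0,0,0,0,0,0],[0,0,0,0,0,0]]]'

```text
clock: 6.5
eef_pos: [511.8, -99.6, 169.4]
tool_rot: [-2.354, 0.002, 3.113]
force: [-0.4, 1.9, 5.6]
width: 10.8
gripper_force: 58.7
```

```bash
python3 - <<'E'
from h import *
C,s=cur();print(s['clock'],s['eef_pos'],s['tool_rot'],s['qpos'],s['force'],s['width'],s['gripper_force'])
F=foot([545.3,-166.5,-1.603]); print('TCP in empty foot', tf(np.linalg.inv(F),C[None,:3,3]+0)[0], R.from_matrix(F[:3,:3].T@C[:3,:3]).as_matrix().round(4))
E
```

```text
6.5 [511.80365383 -99.55072329 169.43715509] [-2.35411443e+00  1.76571403e-03  3.11302701e+00] [-0.59652143  0.88949956  0.56756699  2.02174386  0.63489466  0.5910837
  0.78701319] [-0.41615177  1.90439991  5.6446898 ] 10.770477280556744 58.652050495147705
TCP in empty foot [-141.61453788  -35.63461852    6.08190327] [[ 0.0038  0.0021  1.    ]
 [-1.     -0.0013  0.0038]
 [ 0.0013 -1.      0.0021]]
```

```bash
cat >> h.py <<'E'
PB=[545.5,-166.6,-1.600]; PR=[483.2,199.6,-1.405]
E
python3 - <<'E'
from h import *
C,s=cur();rel=np.linalg.inv(foot(PB))@C; np.save('rel.npy',rel)
L=C@rt(np.eye(3),[0,-80,-30])
H=foot(PR)@rt(np.eye(3),[-3,0,22+70])@rel
print(L[:3,3],H[:3,3],delta(L,H))
E
```

```text
[ 510.66105278 -134.72591119  247.29215248] [447.53661341 196.77978696 236.6122993 ] [  7.259  24.003 -22.608  -0.     -0.138  -0.138]
```

Emit:
send_rows --rows '[[[0,0,-0.2,0,0,0],[0,-0.5,-0.4,0,0,0],[0,-1.5,-0.5,0,0,0],[0,-3,-0.6,0,0,0],[0,-4.5,-1,0,0,0],[0,-6,-2,0,0,0],[0,-7.2,-2.6,0,0,0],[0,-8,-3,0,0,0],[0,-8,-3,0,0,0],[0,-8,-3,0,0,0]]]'

```text
clock: 7.5
eef_pos: [510.7, -134.2, 246.7]
tool_rot: [-2.356, 0.002, 3.114]
force: [-0.2, 0.3, -2.1]
width: 11.0
gripper_force: 58.4
```

```bash
python3 - <<'E'
from h import *
C,s=cur();rel=np.load('rel.npy')
H=foot(PR)@rt(np.eye(3),[-3,0,22+70])@rel
print(s['eef_pos'],s['width'],s['gripper_force'],s['force'],s['torque'],delta(C,H))
E
```

```text
[ 510.68323428 -134.2461428   246.72315521] 10.98973430994426 58.375566601753235 [-0.22505183  0.2879077  -2.12816042] [ 1.05875458  0.03041828 -0.08534412] [ 7.2360e+00  2.3967e+01 -2.2581e+01  1.0000e-03 -1.3800e-01 -1.3700e-01]
```

Emit:
send_rows --rows '[[[0.2,-0.2,-1.6,0,-0.004,-0.004],[0.7,0,-4.1,0,-0.014,-0.014],[1.4,1.8,-7.2,0,-0.028,-0.028],[2.2,4.2,-9.9,0,-0.042,-0.042],[3,6.8,-12.4,0,-0.057,-0.057],[3.8,9.5,-15,0,-0.072,-0.072],[4.6,12.3,-17.3,0,-0.087,-0.087],[5.4,15.2,-19.6,0,-0.103,-0.103],[6.1,17.9,-21.5,0,-0.117,-0.117],[6.7,20.3,-22.7,0,-0.128,-0.128]]]'

```text
clock: 8.5
eef_pos: [451.6, 174.3, 262.2]
tool_rot: [-2.356, 0.001, -2.985]
force: [0.8, 1.2, -1.3]
width: 11.3
gripper_force: 58.7
```

Emit:
send_rows --rows '[[[0.3,1.5,0,0,-0.005,-0.005],[0.5,2.7,0.1,0,-0.01,-0.009],[0.54,3.4,0.12,0,-0.01,-0.009],[0.54,3.67,0.12,0,-0.01,-0.009],[0.54,3.67,0.12,0,-0.01,-0.009],[0.54,3.67,0.12,0,-0.01,-0.009]]]'

```text
clock: 9.1
eef_pos: [443.5, 194.3, 236.9]
tool_rot: [-2.354, 0.002, -2.977]
force: [0.1, -0.2, -1.0]
width: 11.2
gripper_force: 58.6
```

```bash
python3 - <<'E'
from h import *
C,s=cur();rel=np.load('rel.npy')
H=foot(PR)@rt(np.eye(3),[-3,0,22+70])@rel
print(s['eef_pos'],s['width'],s['qpos'],s['torque'],delta(C,H))
im,s=snap('wrist','w6')
r=cv2.resize(im['pixels'][150:400,200:520,::-1],(768,600),interpolation=cv2.INTER_CUBIC)
F=foot(PR)
for T,c in ((F@UP,(0,255,255)),(C@np.linalg.inv(rel)@DOWN,(0,255,0))):
  for b in BOX:
    k=((proj('w6',tf(T,corners(b)))+.5-[200,150])*2.4).astype(int)
    for i in range(8):
        for j in (1,2,4):
            if not i&j: cv2.line(r,tuple(k[i].tolist()),tuple(k[i|j].tolist()),c,1)
cv2.imwrite('pics/w6o.png',r)
E
```

```text
[443.49056407 194.30065618 236.9412508 ] 11.21858795653764 [-1.06926402  0.75634551  0.41727039  1.89043387  0.44689308  1.02464755
  0.71043018] [ 1.00514293  0.19008858 -0.01560938] [-0.44   0.15  -0.102 -0.    -0.001 -0.002]
```

View pics/w6o.png

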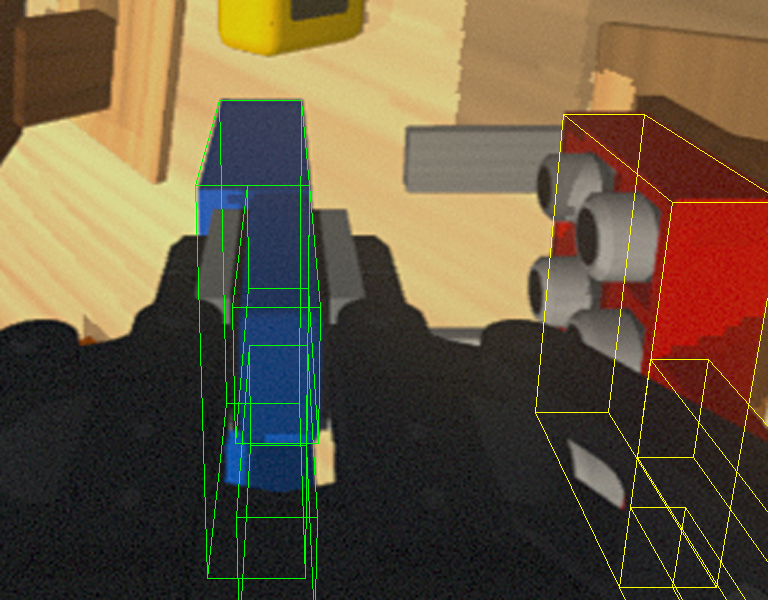

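Both overlays sit on the picture to within a millimetre: blue in hand at left, red with its sockets at right. So the stand and grasp estimates are good. I descend to 14 mm above the red face.

Emit:
send_rows --rows '[[[-0.2,0.3,-0.05,0,0,-0.001],[-0.44,0.8,-0.1,0,-0.001,-0.002],[-0.44,1.8,-0.1,0,-0.001,-0.002],[-0.44,2.9,-0.1,0,-0.001,-0.002],[-0.44,4,-0.1,0,-0.001,-0.002],[-0.44,5,-0.1,0,-0.001,-0.002],[-0.44,5.6,-0.1,0,-0.001,-0.002],[-0.44,5.75,-0.1,0,-0.001,-0.002],[-0.44,5.75,-0.1,0,-0.001,-0.002],[-0.44,5.75,-0.1,0,-0.001,-0.002]]]'

```text
clock: 10.15
eef_pos: [440.8, 236.4, 196.8]
tool_rot: [-2.354, 0.001, -2.974]
force: [0.7, -0.6, -1.5]
width: 11.6
gripper_force: 58.6
```

Emit:
send_rows --rows '[[[0,0,0,0,0,0],[0,0,0,0,0,0],[0,0,0,0,0,0]]]'

```text
clock: 10.45
eef_pos: [440.7, 236.7, 196.7]
tool_rot: [-2.355, 0.001, -2.973]
force: [0.3, -0.9, -1.9]
width: 11.2
gripper_force: 58.6
```

```bash
python3 - <<'E'
from h import *
C,s=cur();rel=np.load('rel.npy')
for x,z in ((-3,14),(-.7,14),(-.7,0)): print(delta(C,foot(PR)@rt(np.eye(3),[x,0,22+z])@rel))
print(s['force'],s['torque'],s['qd'].round(3))
E
```

```text
[-0.013 -0.085  0.037  0.001  0.001  0.002]
[-0.012 -0.084  0.267  0.001  0.001  0.002]
[-1.300e-02  1.316e+00  2.650e-01  1.000e-03  1.000e-03  2.000e-03]
[ 0.25995434 -0.87656419 -1.91178827] [ 1.01614451  0.20734682 -0.02446801] [-0.     0.003  0.    -0.001  0.001 -0.    -0.001]
```

Emit:
send_rows --rows '[[[0,0,0.15,0,0,0],[0,0.1,0.26,0,0,0],[0,0.3,0.26,0.001,0.001,0.002],[0,0.5,0.26,0.001,0.001,0.002],[0,0.7,0.26,0.001,0.001,0.002],[0,0.85,0.26,0.001,0.001,0.002],[0,1,0.26,0.001,0.001,0.002],[0,1,0.26,0.001,0.001,0.002]]]'

```text
clock: 11.25
eef_pos: [439.7, 241.9, 187.4]
tool_rot: [-2.353, 0.002, -2.975]
force: [-0.5, -0.3, -2.0]
width: 11.5
gripper_force: 58.5
```

Emit:
send_rows --rows '[[[0,0.15,0,0,0,0],[0,0.25,0,0,0,0],[0,0.3,0,0,0,0],[0,0.33,0,0,0,0],[0,0.33,0,0,0,0],[0,0.33,0,0,0,0]]]'

```text
clock: 11.85
eef_pos: [439.4, 243.7, 185.5]
tool_rot: [-2.353, 0.002, -2.976]
force: [0.4, -3.4, -0.6]
width: 11.4
gripper_force: 58.5
```

```bash
python3 - <<'E'
from h import *
C,s=cur();rel=np.load('rel.npy')
print(delta(C,foot(PR)@rt(np.eye(3),[0,0,22])@rel))
print(foot(PR)[:3,:3].T@s['force'],s['force'],s['torque'],s['qd'].round(3),s['width'])
E
```

```text
[-0.023  0.018  0.057 -0.002 -0.    -0.   ]
[ 2.89202301 -0.14892364  2.00387978] [ 0.42446715 -3.43903155 -0.6280121 ] [ 0.32601166  0.19036451 -0.03766379] [-0.    -0.001  0.     0.001  0.001  0.    -0.002] 11.393433329299645
```

Contact force came on right at the computed height, so blue is seated over the sockets. I release, back out, shift over to the tongues, and check.

Emit:
send_rows --grip 0 --rows '[[[0,0,0,0,0,0],[0,0,0,0,0,0],[0,0,0,0,0,0],[0,0,0,0,0,0],[0,0,0,0,0,0],[0,0,0,0,0,0],[0,0,0,0,0,0],[0,0,0,0,0,0]]]'

```text
clock: 12.65
eef_pos: [439.4, 244.2, 185.2]
tool_rot: [-2.354, 0.002, -2.975]
force: [-0.5, -0.5, 0.0]
width: 85.3
gripper_force: 0.0
```

Emit:
send_rows --rows '[[[0,0,-0.8,0,0,0],[0,0,-2,0,0,0],[0,0,-3.5,0,0,0],[0,0,-5,0,0,0],[0,0,-6,0,0,0],[-1,0,-6.5,0,0,0],[-2.3,0,-6.5,0,0,0],[-3.3,0,-6.5,0,0,0],[-3.6,0,-6.5,0,0,0],[-3.6,0,-6.5,0,0,0]]]'

```text
clock: 13.65
eef_pos: [467.7, 295.0, 230.9]
tool_rot: [-2.353, 0.002, -2.977]
force: [-0.2, 0.5, 0.3]
width: 85.4
gripper_force: 0.0
```

```bash
python3 - <<'E'
from h import *
C,s=cur(); T=tool(PR,(-88,0,22));print(delta(C,T),s['qpos'],s['width'])
im,s=snap('wrist','w7')
r=im['pixels'][:,:,::-1].copy();r=cv2.resize(r[60:400,160:560],(800,680),interpolation=cv2.INTER_CUBIC)
F=foot(PR)
for T,c in ((F@UP,(0,255,255)),(F@rt(np.eye(3),[0,0,22])@DOWN,(0,255,0))):
  for b in BOX:
    k=((proj('w7',tf(T,corners(b)))+.5-[160,60])*2).astype(int)
    for i in range(8):
        for j in (1,2,4):
            if not i&j: cv2.line(r,tuple(k[i].tolist()),tuple(k[i|j].tolist()),c,1)
cv2.imwrite('pics/w7o.png',r[:600])
v=lambda f,c:[(f,mask(f,c))]
import h
DN=rt(np.eye(3),[0,0,22])@DOWN
print('blue fit',fit(PR,['w7'],'b',DN))
E
```

```text
[ 5.00e-02  5.96e-01  6.48e+00 -3.00e-03  1.00e-03 -2.00e-03] [-1.09933702  0.85168019  0.3719032   1.63220969  0.36885699  1.21097058
  0.73403916] 85.3639110443929
blue fit (array([482.152915  , 199.13158318,  -1.38796961]), np.float64(0.055893657911595125))
```

The wrist fit of the blue tray lying on the red agrees with the stand pose to about 1 mm. Next is the approach to the two tongues.

Emit:
send_rows --rows '[[[0,0.3,0.3,0,0,0],[0.05,0.6,1,-0.003,0.001,-0.002],[0.05,0.6,2.4,-0.003,0.001,-0.002],[0.05,0.6,3.8,-0.003,0.001,-0.002],[0.05,0.6,5,-0.003,0.001,-0.002],[0.05,0.6,6,-0.003,0.001,-0.002],[0.05,0.6,6.5,-0.003,0.001,-0.002],[0.05,0.6,6.5,-0.003,0.001,-0.002],[0.05,0.6,6.5,-0.003,0.001,-0.002],[0.05,0.6,6.5,-0.003,0.001,-0.002]]]'

```text
clock: 14.7
eef_pos: [473.9, 254.9, 181.3]
tool_rot: [-2.357, 0.0, -2.974]
force: [-0.1, 1.0, 0.4]
width: 85.2
gripper_force: 0.0
```

```bash
python3 - <<'E'
from h import *
C,s=cur(); T=tool(PR,(-88,0,22));print(delta(C,T),s['force'],s['qd'].round(3))
E
```

```text
[-0.006 -0.065  0.109  0.001  0.002  0.001] [-0.14477087  0.96582583  0.38075887] [-0.001 -0.002  0.002  0.001  0.001 -0.    -0.001]
```

Emit:
send_rows --rows '[[[0,-0.06,0.1,0.001,0.002,0.001],[0,-0.06,0.1,0.001,0.002,0.001],[0,-0.06,0.1,0.001,0.002,0.001]]]'

```text
clock: 15.0
eef_pos: [474.0, 253.3, 180.8]
tool_rot: [-2.356, -0.001, -2.977]
force: [0.5, -0.8, 0.8]
width: 85.4
gripper_force: 0.0
```

Emit:
send_rows --grip 255 --rows '[[[0,0,0,0,0,0],[0,0,0,0,0,0],[0,0,0,0,0,0],[0,0,0,0,0,0],[0,0,0,0,0,0],[0,0,0,0,0,0],[0,0,0,0,0,0],[0,0,0,0,0,0],[0,0,0,0,0,0],[0,0,0,0,0,0]]]'

```text
clock: 16.0
eef_pos: [474.0, 253.2, 180.9]
tool_rot: [-2.355, -0.001, -2.977]
force: [-0.2, 1.3, 2.2]
width: 23.5
gripper_force: 59.7
```

```bash
python3 - <<'E'
from h import *
C,s=cur(); T=tool(PR,(-88,0,22));print(delta(C,T),s['force'],s['torque'],s['width'],s['gripper_force'],s['qpos'])
np.save('pairC.npy',C)
E
```

```text
[-0.026  0.032 -0.039 -0.001 -0.001 -0.   ] [-0.17110883  1.3154613   2.18666624] [ 0.36411514  0.17554629 -0.02798287] 23.464820021189333 59.71589148044586 [-1.05819152  0.90004079  0.37742796  1.72635974  0.3936495   1.05901662
  0.70662119]
```

Emit:
send_rows --rows '[[[0,0,-0.15,0,0,0],[0,-0.4,-0.3,0,0,0],[0,-1.4,-0.3,0,0,0],[0,-3,-0.4,0,0,0],[0,-5,-0.8,0,0,0],[0,-7.2,-1.6,0,0,0],[0,-9.4,-2.8,0,0,0],[0,-11.2,-4,0,0,0],[0,-12.2,-4.5,0,0,0],[0,-12.2,-4.5,0,0,0]]]'

```text
clock: 17.0
eef_pos: [483.4, 198.3, 300.6]
tool_rot: [-2.357, 0.002, -2.979]
force: [-0.4, 0.4, -5.8]
width: 23.2
gripper_force: 59.1
```

Emit:
send_rows --rows '[[[0,0,0,0,0,0.03],[0,0,0,0,0,0.1],[0,0,0,0,0,0.2]]]'

```text
clock: 17.3
eef_pos: [482.4, 199.8, 297.5]
tool_rot: [-2.365, 0.141, -3.122]
force: [-0.7, -0.2, -4.9]
width: 23.3
gripper_force: 59.1
```

```bash
python3 - <<'E'
from h import *
C,s=cur();print(s['eef_pos'],s['force'],s['torque'],s['width'],s['gripper_force'],s['qpos'],s['qd'].round(2))
im,s=snap('side','s2');im,s=snap('wrist','w8')
E
```

```text
[482.40083213 199.79928677 297.52306766] [-0.68293204 -0.15629983 -4.9015517 ] [ 1.64908404  0.26767939 -0.02230805] 23.334981842302916 59.13070321083069 [-1.05896843  0.71054539  0.48231556  1.76128961  0.41965767  1.15136087
  0.65654233] [-0.17  0.06  0.29  0.01 -0.16 -0.08 -0.84]
```

Emit:
send_rows --rows '[[[0,0,0,0,0,0.12],[0,0,0,0,0,0.25],[0,0,0,0,0,0.38],[0,0,0,0,0,0.51],[0,0,0,0,0,0.64],[0,0,0,0,0,0.77],[0,0,0,0,0,0.9],[0,0,0,0,0,1.03],[0,0,0,0,0,1.16],[0,0,0,0,0,1.29]]]'

```text
clock: 18.4
eef_pos: [482.3, 199.9, 297.9]
tool_rot: [-3.06, 0.783, 1.848]
force: [-0.1, -0.0, -5.0]
width: 23.3
gripper_force: 59.4
```

Emit:
send_rows --rows '[[[0,0,0,0,0,0.13],[0,0,0,0,0,0.26],[0,0,0,0,0,0.39],[0,0,0,0,0,0.52],[0,0,0,0,0,0.65],[0,0,0,0,0,0.78],[0,0,0,0,0,0.91],[0,0,0,0,0,1.04],[0,0,0,0,0,1.15],[0,0,0,0,0,1.25]]]'

```text
clock: 19.4
eef_pos: [482.0, 200.0, 297.5]
tool_rot: [2.397, 0.282, 0.454]
force: [0.1, 0.1, -6.2]
width: 23.2
gripper_force: 59.6
```

```bash
python3 - <<'E'
from h import *
C,s=cur();print(s['eef_pos'],s['force'],s['torque'],s['width'],s['gripper_force'],s['qpos'],s['qd'].round(2))
C0=np.load('pairC.npy'); T=C0@rt(np.diag([-1.,-1,1]),[0,-122,-45]); print(delta(C,T))
E
```

```text
[481.97706457 199.97795977 297.47204814] [ 0.10139426  0.0513437  -6.15598501] [ 1.66486943  0.24273652 -0.03142063] 23.17146006960495 59.566065073013306 [-1.38623458  1.02944855  1.23635151  1.76961718 -0.19547044  1.05810814
 -1.21622725] [-0.05  0.15  0.23  0.01 -0.25  0.03 -0.72]
[ 0.026  0.177 -0.071 -0.001  0.003  0.401]
```

Emit:
send_rows --rows '[[[0,0,0,0,0,0.05],[0,0,0,0,0,0.1],[0,0,0,0,0,0.15]]]'

```text
clock: 19.7
eef_pos: [481.9, 199.9, 297.4]
tool_rot: [2.372, 0.181, 0.344]
force: [-0.2, 0.0, -5.3]
width: 23.3
gripper_force: 59.6
```

```bash
python3 - <<'E'
from h import *
C,s=cur();print(s['eef_pos'],s['qpos'],s['qd'].round(2))
C0=np.load('pairC.npy'); T=C0@rt(np.diag([-1.,-1,1]),[0,-122,-45]); print(delta(C,T))
E
```

```text
[481.94394145 199.94776494 297.42048396] [-1.39146249  1.04564972  1.26084646  1.76973541 -0.22150936  1.06254685
 -1.33575768] [-0.02  0.05  0.07 -0.   -0.08  0.01 -0.41]
[ 0.055  0.174 -0.077 -0.001  0.003  0.253]
```

Emit:
send_rows --rows '[[[0,0,0,0,0,0.05],[0,0,0,0,0,0.1],[0,0,0,0,0,0.15],[0,0,0,0,0,0.2],[0.05,0.17,-0.07,0,0.003,0.25],[0.05,0.17,-0.07,0,0.003,0.25],[0.05,0.17,-0.07,0,0.003,0.25]]]'

```text
clock: 20.4
eef_pos: [483.4, 199.3, 299.6]
tool_rot: [2.356, 0.003, 0.169]
force: [-0.1, 0.7, -5.6]
width: 23.6
gripper_force: 59.6
```

```bash
python3 - <<'E'
from h import *
C,s=cur();print(s['eef_pos'],s['qpos'],s['qd'].round(2))
C0=np.load('pairC.npy'); 
for d in ((0,-122,-45),(0,-20,-3),(0,0,-1)):
    T=C0@rt(np.diag([-1.,-1,1]),d); print(delta(C,T))
E
```

```text
[483.37976848 199.32603046 299.5817839 ] [-1.39560668  1.05795029  1.28591516  1.76917164 -0.24354906  1.06453557
 -1.5562026 ] [ 0.   -0.    0.01  0.    0.   -0.   -0.01]
[-0.034 -0.059  0.016 -0.001 -0.001  0.005]
[ 1.0000e-02 -1.0256e+01  4.2230e+00 -1.0000e-03 -1.0000e-03  5.0000e-03]
[ 2.0000e-02 -1.2256e+01  4.4240e+00 -1.0000e-03 -1.0000e-03  5.0000e-03]
```

Emit:
send_rows --rows '[[[0,-0.8,0.8,0,0,0],[0,-2.2,1.8,0,0,0.002],[0,-3.8,2.8,0,0,0.004],[0,-5.4,3.6,0,0,0.005]]]'

```text
clock: 20.8
eef_pos: [481.2, 212.1, 234.2]
tool_rot: [2.356, -0.002, 0.165]
force: [0.7, -1.0, -5.6]
width: 23.6
gripper_force: 59.6
```

```bash
python3 - <<'E'
from h import *
C,s=cur();print(s['eef_pos'],s['qpos'],s['qd'].round(2))
C0=np.load('pairC.npy'); 
for d in ((0,-20,-3),(0,0,-1)):
    T=C0@rt(np.diag([-1.,-1,1]),d); print(delta(C,T))
E
```

```text
[481.2448706  212.10265656 234.2265918 ] [-1.38706053  1.14282374  1.21641442  1.78870337 -0.31463527  0.99955593
 -1.59966733] [-0.    0.23 -0.18 -0.02 -0.18 -0.11 -0.14]
[-4.800e-02 -4.718e+00  5.180e-01 -0.000e+00 -1.000e-03 -2.000e-03]
[-5.300e-02 -6.718e+00  7.180e-01 -0.000e+00 -1.000e-03 -2.000e-03]
```

Emit:
send_rows --rows '[[[-0.02,-1.2,0.2,0,0,-0.001],[-0.04,-2.4,0.4,0,0,-0.002],[-0.04,-3.4,0.5,0,0,-0.002],[-0.04,-4.1,0.5,0,0,-0.002],[-0.04,-4.5,0.5,0,0,-0.002],[-0.04,-4.5,0.5,0,0,-0.002],[-0.04,-4.5,0.5,0,0,-0.002],[-0.04,-4.5,0.5,0,0,-0.002]]]'

```text
clock: 21.6
eef_pos: [477.1, 239.1, 202.0]
tool_rot: [2.356, -0.003, 0.165]
force: [0.2, 0.6, -5.6]
width: 23.1
gripper_force: 59.5
```

```bash
python3 - <<'E'
from h import *
C,s=cur();print(s['eef_pos'],s['qpos'],s['qd'].round(2),s['force'],s['torque'],s['width'])
C0=np.load('pairC.npy'); 
for d in ((0,-20,-3),(0,0,-1)):
    T=C0@rt(np.diag([-1.,-1,1]),d); print(delta(C,T))
E
```

```text
[477.10164117 239.11532628 202.00911421] [-1.40213802  1.19381132  1.18249316  1.75631703 -0.3516053   1.01415159
 -1.64218848] [ 0.   -0.   -0.    0.   -0.    0.    0.01] [ 0.19980573  0.61806788 -5.62374437] [ 1.59551555  0.26878378 -0.00834462] 23.089204138987704
[-0.077 -0.507  0.173 -0.001 -0.003 -0.002]
[-8.300e-02 -2.507e+00  3.740e-01 -1.000e-03 -3.000e-03 -2.000e-03]
```

Emit:
send_rows --rows '[[[-0.04,-0.4,0.15,0,-0.001,-0.001],[-0.08,-0.9,0.3,-0.001,-0.003,-0.002],[-0.08,-1.4,0.35,-0.001,-0.003,-0.002],[-0.08,-1.8,0.37,-0.001,-0.003,-0.002],[-0.08,-2.1,0.37,-0.001,-0.003,-0.002],[-0.08,-2.2,0.37,-0.001,-0.003,-0.002],[-0.08,-2.2,0.37,-0.001,-0.003,-0.002],[-0.08,-2.2,0.37,-0.001,-0.003,-0.002]]]'

```text
clock: 22.4
eef_pos: [474.1, 252.0, 183.4]
tool_rot: [2.355, 0.001, 0.165]
force: [0.1, 0.2, -5.5]
width: 23.2
gripper_force: 59.6
```

```bash
python3 - <<'E'
from h import *
C,s=cur();print(s['eef_pos'],s['qd'].round(2),s['force'],foot(PR)[:3,:3].T@s['force'],s['torque'],s['width'])
C0=np.load('pairC.npy'); 
for d in ((0,0,-1),):
    T=C0@rt(np.diag([-1.,-1,1]),d); print(delta(C,T))
E
```

```text
[474.0958902  251.97741857 183.44865635] [ 0.   -0.    0.    0.   -0.   -0.   -0.01] [ 0.06245051  0.23910306 -5.5484328 ] [ 3.76386943  0.10105518 -4.08279948] [ 1.58559467  0.25349898 -0.0474289 ] 23.178891441672523
[ 0.008 -0.263 -0.006  0.001  0.     0.   ]
```

Free still, 2.6 mm to go. I descend into light contact.

Emit:
send_rows --rows '[[[0,-0.1,0,0,0,0],[0,-0.2,0,0,0,0],[0,-0.27,0,0,0,0],[0,-0.3,0,0,0,0],[0,-0.3,0,0,0,0],[0,-0.3,0,0,0,0]]]'

```text
clock: 23.0
eef_pos: [473.8, 253.7, 181.6]
tool_rot: [2.354, 0.001, 0.165]
force: [0.6, -1.6, -2.3]
width: 23.6
gripper_force: 59.7
```

```bash
python3 - <<'E'
from h import *
C,s=cur();print(s['qd'].round(2),foot(PR)[:3,:3].T@s['force'],s['torque'],s['width'])
C0=np.load('pairC.npy'); 
for d in ((0,0,-1),):
    T=C0@rt(np.diag([-1.,-1,1]),d); print(delta(C,T))
E
```

```text
[-0.  0.  0. -0. -0. -0.  0.] [ 2.86280773  0.36743787 -0.44948779] [ 0.96210866  0.16658135 -0.05209102] 23.626500432168914
[ 0.009 -0.002 -0.013  0.001  0.     0.   ]
```

Emit:
send_rows --rows '[[[0,-0.03,0.04,0,0,0],[0,-0.04,0.08,0,0,0],[0,-0.04,0.11,0,0,0],[0,-0.04,0.11,0,0,0]]]'

```text
clock: 23.4
eef_pos: [473.9, 253.3, 181.0]
tool_rot: [2.354, 0.001, 0.165]
force: [-0.9, -2.0, 4.4]
width: 23.0
gripper_force: 60.3
```

```bash
python3 - <<'E'
from h import *
C,s=cur();print(s['qd'].round(2),foot(PR)[:3,:3].T@s['force'],s['torque'],s['width'])
T=np.load('pairC.npy')@rt(np.diag([-1.,-1,1]),(0,0,0)); print(delta(C,T))
E
```

```text
[-0. -0.  0.  0. -0. -0. -0.] [-1.82796241 -1.21565932  4.38976121] [-0.05569866  0.13604141 -0.19284668] 22.95097856352756
[0.004 0.006 0.012 0.002 0.    0.   ]
```

Prong and rest contact are both felt. I release, back out, and go to the red ear.

Emit:
send_rows --grip 0 --rows '[[[0,0,0,0,0,0],[0,0,0,0,0,0],[0,0,0,0,0,0],[0,0,0,0,0,0],[0,0,0,0,0,0],[0,0,0,0,0,0],[0,0,0,0,0,0],[0,0,0,0,0,0]]]'

```text
clock: 24.2
eef_pos: [473.8, 253.8, 180.1]
tool_rot: [2.355, 0.001, 0.165]
force: [-0.1, 0.6, 0.5]
width: 85.1
gripper_force: 0.0
```

Emit:
send_rows --rows '[[[0,0,-0.8,0,0,0],[0,0,-2,0,0,0],[0,0,-3.5,0,0,0],[0,0,-5,0,0,0],[0,0,-6,0,0,0],[-1,0.2,-6.5,0,0,0],[-2.3,0.4,-6.5,0,0,0],[-3.3,0.6,-6.5,0,0,0],[-3.6,0.6,-6.5,0,0,0],[-3.6,0.6,-6.5,0,0,0]]]'

```text
clock: 25.2
eef_pos: [430.8, 289.1, 230.2]
tool_rot: [2.355, 0.002, 0.166]
force: [0.5, -0.4, -0.4]
width: 85.5
gripper_force: 0.0
```

```bash
python3 - <<'E'
from h import *
C,s=cur(); print(delta(C,tool(PR,(-88,-36,28),1)),s['width'],s['qpos'])
im,s=snap('wrist','w9');snap('side','s3');snap('scene','c3')
DN=rt(np.eye(3),[0,0,22])@DOWN
print('red',fit(PR,['w9'],'r',DN)); print('blue',fit(PR,['w9'],'b',UP))
print('red w7',fit(PR,['w7'],'r',UP))
print([len(np.nonzero(mask('w9',c))[0]) for c in 'rb'])
E
```

```text
[9.500e-02 8.200e-02 6.456e+00 1.000e-03 1.000e-03 1.000e-03] 85.52664309267378 [-1.51353327  1.1635231   1.21086778  1.7281548  -0.33192239  1.14046739
 -1.70373211]
red (array([484.28791736, 199.70835124,  -1.40715254]), np.float64(0.045137831809653126))
blue (array([483.79865326, 199.65118399,  -1.40495803]), np.float64(0.06908769426181532))
red w7 (array([482.32235658, 199.53954082,  -1.40056754]), np.float64(0.08102434956006987))
[6351, 6377]
```

Both trays fit the home pose to within 1 mm, red on top. I turn the empty wrist back to the earlier arm posture before taking the red ear.

Emit:
send_rows --rows '[[[0,0,0,0,0,-0.1],[0,0,0,0,0,-0.24],[0,0,0,0,0,-0.38],[0,0,0,0,0,-0.52],[0,0,0,0,0,-0.66],[0,0,0,0,0,-0.8],[0,0,0,0,0,-0.94],[0,0,0,0,0,-1.08],[0,0,0,0,0,-1.22],[0,0,0,0,0,-1.36]]]'

```text
clock: 26.35
eef_pos: [432.0, 288.8, 230.3]
tool_rot: [2.941, 0.766, 1.45]
force: [-0.5, 0.8, -0.6]
width: 85.1
gripper_force: 0.0
```

Emit:
send_rows --rows '[[[0,0,0,0,0,-0.14],[0,0,0,0,0,-0.28],[0,0,0,0,0,-0.42],[0,0,0,0,0,-0.56],[0,0,0,0,0,-0.7],[0,0,0,0,0,-0.84],[0,0,0,0,0,-0.98],[0,0,0,0,0,-1.12],[0,0,0,0,0,-1.26],[0,0,0,0,0,-1.38]]]'

```text
clock: 27.35
eef_pos: [432.1, 288.6, 230.3]
tool_rot: [-2.395, 0.276, 3.019]
force: [0.1, 0.3, -0.3]
width: 85.3
gripper_force: 0.0
```

Emit:
send_rows --rows '[[[0,0,0,0,0,-0.14],[0,0,0,0,0,-0.28],[0,0,0,0,0,-0.38],[0,0,0,0,0,-0.4],[0,0,0,0,0,-0.4],[0,0,0,0,0,-0.4]]]'

```text
clock: 27.95
eef_pos: [431.7, 288.9, 230.3]
tool_rot: [-2.355, 0.001, -2.979]
force: [0.7, -0.5, -0.3]
width: 85.2
gripper_force: 0.0
```

```bash
python3 - <<'E'
from h import *
C,s=cur(); print(delta(C,tool(PR,(-88,-36,28),-1)),s['clock'],s['qpos'],s['qd'].round(2))
im,s=snap('wrist','w10')
DN=rt(np.eye(3),[0,0,22])@DOWN
print('red',fit(PR,['w10'],'r',DN))
E
```

```text
[-1.800e-02 -5.400e-02  6.434e+00 -1.000e-03 -1.000e-03 -3.000e-03] 27.95 [-1.07602219  0.80341092  0.25406357  1.7141779   0.42877059  1.21341356
  0.61376986] [-0.01  0.   -0.    0.    0.    0.    0.01]
red (array([483.96441289, 199.62104471,  -1.39739183]), np.float64(0.03419699785468423))
```

Emit:
send_rows --rows '[[[0,-0.03,0.6,0,0,-0.001],[0,-0.05,1.8,0,0,-0.003],[0,-0.05,3.2,0,0,-0.003],[0,-0.05,4.6,0,0,-0.003],[0,-0.05,5.7,0,0,-0.003],[0,-0.05,6.3,0,0,-0.003],[0,-0.05,6.45,0,0,-0.003],[0,-0.05,6.45,0,0,-0.003],[0,-0.05,6.45,0,0,-0.003]]]'

```text
clock: 28.9
eef_pos: [439.1, 244.2, 185.2]
tool_rot: [-2.356, -0.002, -2.975]
force: [-0.6, 0.4, 0.0]
width: 85.3
gripper_force: 0.0
```

```bash
python3 - <<'E'
from h import *
C,s=cur(); print(delta(C,tool(PR,(-88,-36,28),-1)),s['clock'],s['force'])
E
```

```text
[-0.015 -0.045  0.05  -0.    -0.     0.002] 28.9 [-0.62977477  0.41871924  0.02344727]
```

Emit:
send_rows --rows '[[[0,-0.04,0.05,0,0,0],[0,-0.04,0.05,0,0,0],[0,-0.04,0.05,0,0,0]]]'

```text
clock: 29.2
eef_pos: [439.1, 243.2, 185.1]
tool_rot: [-2.355, -0.002, -2.975]
force: [-0.3, -0.8, 0.1]
width: 85.5
gripper_force: 0.0
```

Emit:
send_rows --grip 255 --rows '[[[0,0,0,0,0,0],[0,0,0,0,0,0],[0,0,0,0,0,0],[0,0,0,0,0,0],[0,0,0,0,0,0],[0,0,0,0,0,0],[0,0,0,0,0,0],[0,0,0,0,0,0],[0,0,0,0,0,0]]]'

```text
clock: 30.1
eef_pos: [439.1, 243.0, 185.2]
tool_rot: [-2.355, -0.002, -2.975]
force: [-0.1, -0.4, 2.3]
width: 11.2
gripper_force: 58.6
```

```bash
python3 - <<'E'
from h import *
C,s=cur(); print(delta(C,tool(PR,(-88,-36,28),-1)),s['width'],s['gripper_force'],foot(PR)[:3,:3].T@s['force'])
rel=np.linalg.inv(foot(PR)@rt(np.eye(3),[0,0,22]))@C; np.save('rel2.npy',rel); print((rel-np.load('rel.npy')).round(3))
E
```

```text
[-0.036  0.034 -0.042 -0.001 -0.001  0.002] 11.197803286246709 58.64893198013306 [-1.40971639 -0.14266534  1.88142123]
[[-0.003 -0.001  0.     0.175]
 [ 0.    -0.003 -0.003 -0.718]
 [ 0.003  0.    -0.001  0.403]
 [ 0.     0.     0.     0.   ]]
```

Emit:
send_rows --rows '[[[0,-0.15,0,0,0,0],[0,-0.4,0,0,0,0],[0,-0.8,0,0,0,0],[0,-1.3,-0.05,0,0,0],[0,-2,-0.2,0,0,0],[0,-3.2,-0.4,0,0,0],[0,-4.8,-0.8,0,0,0],[0,-6.4,-1.6,0,0,0],[0,-7.5,-2.6,0,0,0],[0,-8,-3,0,0,0]]]'

```text
clock: 31.1
eef_pos: [445.6, 208.3, 265.0]
tool_rot: [-2.357, 0.0, -2.976]
force: [0.6, -0.1, -2.0]
width: 11.5
gripper_force: 58.4
```

Emit:
send_rows --rows '[[[0,0,0,0,0,0],[0,0,0,0,0,0],[0,0,0,0,0,0]]]'

```text
clock: 31.4
eef_pos: [444.8, 208.5, 262.3]
tool_rot: [-2.355, -0.003, -2.975]
force: [-0.3, 0.1, -1.1]
width: 11.5
gripper_force: 58.4
```

```bash
python3 - <<'E'
from h import *
C,s=cur();rel=np.load('rel2.npy')
H=foot(PB)@rt(np.eye(3),[-3,0,70])@rel
print(s['eef_pos'],s['width'],s['gripper_force'],s['force'],s['torque'],delta(C,H),H[:3,3])
im,s=snap('wrist','w11');snap('scene','c4');snap('side','s4')
print('blue left',fit(PR,['w11'],'b',UP))
r=im['pixels'][:,:,::-1];cv2.imwrite('pics/w11o.png',cv2.resize(r[100:400,150:550],(800,600),interpolation=cv2.INTER_CUBIC))
E
```

```text
[444.79806761 208.49243672 262.30141652] 11.472298180515448 58.39285612106323 [-0.31699332  0.12769581 -1.06557664] [ 1.0072175   0.18852641 -0.03893629] [-5.0000e-01 -2.2623e+01  2.8509e+01 -1.0000e-03  1.3800e-01  1.3900e-01] [ 509.69071042 -147.29444696  221.21677464]
blue left (array([484.29327526, 200.00630481,  -1.39990465]), np.float64(0.5129136599805013))
```

View pics/w11o.png

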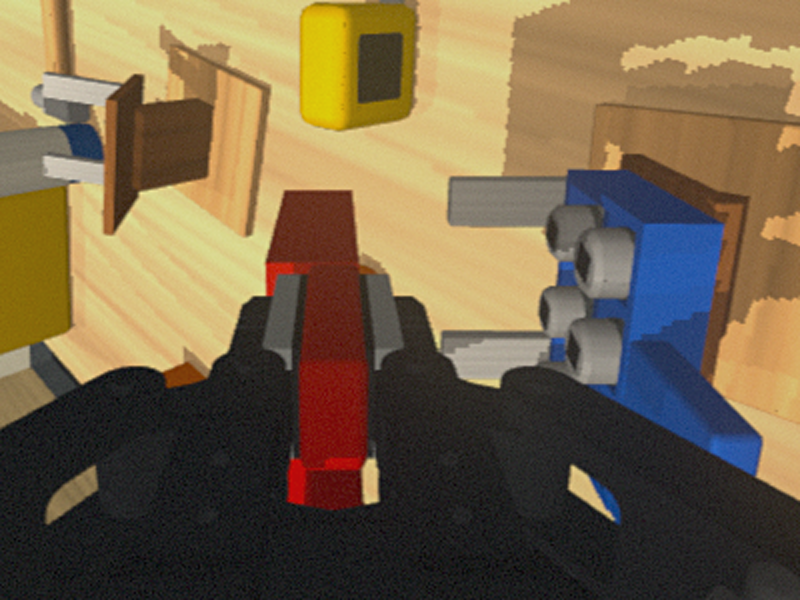

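The picture shows the blue tray home on its stand (right, ~(640,260)) with the sockets standing in it. The emptied red tray is in the gripper (centre), and the empty stand is at upper left. I now carry the red tray over.

Emit:
send_rows --rows '[[[0,-1.2,0.6,0,0.003,0.003],[0,-3.6,2.2,0,0.012,0.012],[-0.1,-6.4,4.6,0,0.026,0.026],[-0.15,-9.2,7.3,0,0.042,0.042],[-0.2,-12,10,0,0.057,0.057],[-0.25,-14.8,12.7,0,0.072,0.072],[-0.3,-17.6,15.4,0,0.087,0.088],[-0.38,-20.4,18.1,0,0.103,0.104],[-0.43,-23,20.6,0,0.117,0.118],[-0.47,-25.2,22.7,0,0.129,0.13]]]'

```text
clock: 32.55
eef_pos: [505.0, -128.3, 281.5]
tool_rot: [-2.353, -0.002, 3.121]
force: [0.9, 0.4, -1.9]
width: 11.5
gripper_force: 58.4
```

Emit:
send_rows --rows '[[[0,-1.3,1.3,0,0.006,0.006],[0,-1.6,1.6,0,0.009,0.009],[0,-1.6,1.6,0,0.009,0.009],[0,-1.6,1.6,0,0.009,0.009],[0,-1.6,1.6,0,0.009,0.009]]]'

```text
clock: 33.05
eef_pos: [505.9, -145.8, 280.6]
tool_rot: [-2.356, -0.002, 3.115]
force: [0.5, -0.0, -1.8]
width: 11.5
gripper_force: 58.5
```

```bash
python3 - <<'E'
from h import *
C,s=cur();rel=np.load('rel2.npy')
for d in ([-3,0,70],[-3,0,15]): print(delta(C,foot(PB)@rt(np.eye(3),d)@rel))
print(s['eef_pos'],s['width'],s['qpos'],s['qd'].round(2))
E
```

```text
[-3.970e-01  4.104e+00  4.295e+00  1.000e-03  2.000e-03  1.000e-03]
[-4.140e-01  9.604e+00  4.292e+00  1.000e-03  2.000e-03  1.000e-03]
[ 505.86229947 -145.79956594  280.61332031] 11.472942244364528 [-0.47639254  0.64308405  0.4917953   2.00464481  0.73972885  0.78222045
  0.89021512] [-0.    0.    0.01 -0.    0.    0.    0.  ]
```

Emit:
send_rows --rows '[[[-0.1,0.8,0.8,0,0,0],[-0.25,2.2,2.2,0,0.001,0],[-0.4,3.6,3.6,0.001,0.002,0.001],[-0.4,5,4.2,0.001,0.002,0.001],[-0.4,6.6,4.3,0.001,0.002,0.001],[-0.4,8,4.3,0.001,0.002,0.001],[-0.4,9.1,4.3,0.001,0.002,0.001],[-0.4,9.6,4.3,0.001,0.002,0.001],[-0.4,9.6,4.3,0.001,0.002,0.001],[-0.4,9.6,4.3,0.001,0.002,0.001]]]'

```text
clock: 34.05
eef_pos: [510.5, -110.7, 183.1]
tool_rot: [-2.353, -0.001, 3.11]
force: [0.3, 1.0, -1.3]
width: 11.0
gripper_force: 58.5
```

Emit:
send_rows --rows '[[[0,0,0,0,0,0],[0,0,0,0,0,0]]]'

```text
clock: 34.25
eef_pos: [510.5, -110.9, 183.1]
tool_rot: [-2.354, -0.001, 3.109]
force: [-0.4, -0.1, -0.9]
width: 11.8
gripper_force: 58.5
```

```bash
python3 - <<'E'
from h import *
C,s=cur();rel=np.load('rel2.npy')
for d in ([-3,0,15],[-1,0,0]): print(delta(C,foot(PB)@rt(np.eye(3),d)@rel))
print(s['eef_pos'],s['width'],s['qd'].round(2),foot(PB)[:3,:3].T@s['force'])
E
```

```text
[-0.029  0.232 -0.12  -0.001 -0.002 -0.003]
[-2.800e-02  1.732e+00  7.600e-02 -1.000e-03 -2.000e-03 -3.000e-03]
[ 510.45558367 -110.89158337  183.12334799] 11.753720530016968 [ 0.  0. -0. -0.  0. -0. -0.] [ 0.70792744 -0.37044633 -0.58245556]
```

Emit:
send_rows --rows '[[[-0.03,0.3,0,-0.001,-0.002,-0.003],[-0.03,0.7,0.03,-0.001,-0.002,-0.003],[-0.03,1.1,0.06,-0.001,-0.002,-0.003],[-0.03,1.4,0.07,-0.001,-0.002,-0.003],[-0.03,1.55,0.07,-0.001,-0.002,-0.003],[-0.03,1.65,0.07,-0.001,-0.002,-0.003],[-0.03,1.7,0.07,-0.001,-0.002,-0.003],[-0.03,1.7,0.07,-0.001,-0.002,-0.003],[-0.03,1.7,0.07,-0.001,-0.002,-0.003]]]'

```text
clock: 35.15
eef_pos: [511.1, -99.4, 170.5]
tool_rot: [-2.354, -0.002, 3.113]
force: [-0.0, 0.3, 2.9]
width: 11.5
gripper_force: 58.9
```

```bash
python3 - <<'E'
from h import *
C,s=cur();rel=np.load('rel2.npy')
print(delta(C,foot(PB)@rel)); print(s['width'],foot(PB)[:3,:3].T@s['force'],s['torque'])
E
```

```text
[-0.004  0.027  0.103 -0.001 -0.     0.   ]
11.474789616147108 [-2.20331445 -0.01713509  1.83705653] [ 0.20970331 -0.16663698 -0.13037726]
```

Emit:
send_rows --rows '[[[0,0.02,0.05,0,0,0],[0,0.02,0.1,0,0,0],[0,0.02,0.1,0,0,0],[0,0.02,0.1,0,0,0]]]'

```text
clock: 35.55
eef_pos: [511.2, -99.4, 170.3]
tool_rot: [-2.353, -0.002, 3.113]
force: [-1.7, 5.4, 10.7]
width: 11.0
gripper_force: 60.5
```

```bash
python3 - <<'E'
from h import *
C,s=cur();rel=np.load('rel2.npy')
print(delta(C,foot(PB)@rel)); print(s['width'],foot(PB)[:3,:3].T@s['force'],s['torque'])
E
```

```text
[ 0.011  0.01   0.091 -0.001  0.    -0.   ]
11.016368916041433 [-11.3269757   -1.83040831   3.78626572] [-0.29334398  0.18013819 -0.48234866]
```

Firm prong contact: the red tray is home. I release, retract and check both trays.

Emit:
send_rows --grip 0 --rows '[[[0,0,0,0,0,0],[0,0,0,0,0,0],[0,0,0,0,0,0],[0,0,0,0,0,0],[0,0,0,0,0,0],[0,0,0,0,0,0],[0,0,0,0,0,0],[0,0,0,0,0,0]]]'

```text
clock: 36.35
eef_pos: [511.1, -99.5, 169.2]
tool_rot: [-2.355, -0.003, 3.114]
force: [0.5, -0.5, 0.3]
width: 85.2
gripper_force: 0.0
```

Emit:
send_rows --rows '[[[0,0,-0.8,0,0,0],[0,0,-2,0,0,0],[0,0,-3.5,0,0,0],[0,0,-5.2,0,0,0],[0,0,-7,0,0,0],[0,0,-8.6,0,0,0],[0,0,-9.7,0,0,0],[0,0,-10,0,0,0],[0,0,-10,0,0,0],[0,0,-10,0,0,0]]]'

```text
clock: 37.35
eef_pos: [512.9, -29.2, 239.7]
tool_rot: [-2.354, -0.003, 3.113]
force: [0.4, 0.5, -0.1]
width: 85.2
gripper_force: 0.0
```

```bash
python3 - <<'E'
from h import *
C,s=cur();print(s['eef_pos'],s['width'],s['clock'],s['force'])
snap('wrist','w12');snap('side','s5');snap('scene','c5')
print('red w12',fit(PB,['w12'],'r',DOWN),'was blue w3',fit(PB,['w3'],'b',DOWN))
print('red s5',fit(PB,['s5'],'r',DOWN),'blue before',fit(PB,['side0'],'b',DOWN))
print('blue s5',fit(PR,['s5'],'b',UP,True))
# bystander check: changed pixels outside stands
for a,b in (('side0','s5'),('scene0','c5')):
    d=cv2.absdiff(cv2.GaussianBlur(cv2.imread(f'pics/{a}.png'),(5,5),0),cv2.GaussianBlur(cv2.imread(f'pics/{b}.png'),(5,5),0)).max(2)
    n,_,st,c=cv2.connectedComponentsWithStats((d>50).astype(np.uint8))
    print([(st[i].tolist()) for i in range(1,n) if st[i,4]>15])
E
```

```text
[512.89428281 -29.17390777 239.65359321] 85.19439356458983 37.35 [ 0.3598079   0.461845   -0.08467486]
red w12 (array([ 545.87421716, -166.26664389,   -1.59220293]), np.float64(0.09118612804409953)) was blue w3 (array([ 545.23792594, -166.39554094,   -1.6082771 ]), np.float64(0.08286795912724476))
red s5 (array([ 548.07010273, -168.36659725,   -1.52692133]), np.float64(0.1099863751222938)) blue before (array([ 549.20268383, -167.60090121,   -1.48329775]), np.float64(0.17048944018121578))
blue s5 (array([483.98571289, 199.32316931,  -1.38155996]), np.float64(0.25589973739910943))
[[25, 0, 61, 37, 1727], [103, 0, 56, 155, 3325], [154, 0, 22, 18, 244], [249, 0, 16, 3, 32], [248, 0, 41, 9, 139], [293, 7, 7, 29, 128], [270, 9, 95, 176, 4324], [254, 12, 9, 14, 72], [22, 16, 14, 27, 97], [157, 17, 29, 30, 521], [37, 38, 18, 11, 94], [59, 38, 33, 5, 75], [91, 41, 8, 6, 28], [48, 44, 44, 16, 478], [136, 44, 42, 45, 762], [35, 50, 8, 13, 77], [91, 52, 10, 6, 42], [296, 54, 4, 11, 35], [55, 63, 44, 33, 322], [96, 63, 16, 26, 206], [321, 78, 12, 11, 67], [329, 91, 8, 10, 34], [82, 94, 12, 33, 50], [62, 112, 7, 19, 24], [120, 113, 51, 121, 2697], [278, 134, 34, 44, 605], [61, 141, 24, 31, 467], [69, 174, 8, 7, 27], [139, 177, 5, 4, 18], [111, 179, 5, 6, 16], [110, 181, 10, 10, 18], [73, 183, 10, 19, 65], [112, 182, 39, 57, 1244], [66, 184, 7, 17, 55], [54, 186, 16, 42, 299], [361, 201, 46, 48, 1280], [178, 202, 149, 86, 3639], [311, 226, 37, 35, 473], [68, 234, 60, 107, 2778], [125, 240, 12, 4, 20], [164, 328, 7, 8, 24], [151, 340, 18, 19, 144], [93, 348, 6, 10, 31], [99, 359, 20, 17, 212], [125, 360, 21, 15, 144]]
[[422, 1, 8, 9, 43], [411, 0, 67, 78, 2681], [442, 81, 9, 17, 66], [396, 89, 42, 26, 303], [444, 101, 168, 126, 4075], [276, 112, 152, 85, 4723], [414, 113, 4, 6, 17], [230, 174, 47, 29, 535], [375, 222, 47, 39, 598], [352, 228, 13, 7, 54], [614, 233, 15, 13, 107]]
```

```bash
python3 -c "
from cell import ctrl
print(ctrl.finish_job())"
```

```text
the job is handed in; nothing more can be done
None
```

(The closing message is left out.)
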